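Start and screw home the filler cap of a steam cleaner

TASK

Put the loose filler cap upright into the filler neck of the opened steam cleaner, turn it gently backwards (anticlockwise seen from above) until you feel it drop into its thread start, then screw it forwards (clockwise) until it is fully home with its flange flush on the neck's rim, and let go. Never force it - neither press hard nor turn on against a stop, the thread is soft plastic - and leave the jar, the spool and the meter where they are.

Things in the scene. Friction and masses are not known exactly. Their poses are not given: they have to be found in the camera images.
- unit: opened steam cleaner, fixed: grey tray 250x190x35 mm with a steel tank 190x150 mm on it, top 110 mm above the table. On the tank a black round filler neck, upright, outer diameter 62, 30 high. Origin: on the table under the neck's axis; z up. A brass plug (20 high) and a thin stub stand on the tank 100 mm along +x from the neck.
- neck_rim (a point): middle of the neck's rim, 140 mm above the table, on the neck's axis; z up. Mouth 52 mm wide. Inside, 5 mm below the rim, three level lips leave a 37 mm bore; between them, every 120 degrees, is a narrow (7 mm) entry gap, and on its anticlockwise side an upright stop tooth that a lug cannot pass either way. Their angle differs every time and is not measured. The thread ring sits in rubber and gives 1 rad per 1.2 N m.
- cap: loose black filler cap, 90 g, standing upright on its stem. Origin: underside of the stem, z up; x along the grip bar. Stem 26 mm long, 34 wide, tapered to 26 at the foot; three lugs (4 thick, at 120 degrees, reaching 22 mm from the axis, 14 mm below the flange's underside); flange 60 diameter, 6 thick; on it a bar grip 46 long (x), 14 wide (y), 30 high. Total height 62.
- cap_grip (a point): where to grip the bar, on the cap's axis: 54 mm above the stem's foot, 22 mm above the flange's top, 8 mm below the bar's top; x along the bar, y across it (14 mm), z up. Fingertips should stay above the flange.
- cap_flange (a point): middle of the flange's underside, on the cap's axis, 28 mm below point cap_grip; z up. Above neck_rim: 11 mm while the lugs lie on the lips (up to 15 if on a tooth), 4 mm once dropped into the thread start, 0 when home. Backing takes up to 1.7 rad to the drop; from there, clockwise, it sinks about 5 mm per rad: home after 0.9 to 1.1 rad; a hard stop follows at about 1.6 rad.
- jar: bystander: small glass jar with steel lid, 50 mm diameter, 50 high, standing on the table; origin at the centre of its underside
- spool: bystander: grey plastic spool, 48 mm diameter, 34 high, standing on the table; origin at the centre of its underside
- meter: bystander: yellow hand-held meter 140x75x34 mm lying on its back, long side along its x; origin at the centre of its underside

How it is judged:
By the outcome, as a careful person would: the job done as asked, in the order asked, and still so for the second after the job is handed in, with the robot touching nothing.
It also fails if it takes over 64 s, if anything falls off the work surface, if the arm or the gripper's body presses on something with over 40 N, if the wrist force passes 120 N, or if a joint passes its speed limit or range.

ROBOT

A 6-joint arm with a two-finger parallel gripper is mounted at the origin on the work surface. World frame = base frame: x ahead of the robot, y to its left, z up, the work surface at z = 0. Lengths are in m, angles in rad, forces in N, time in s.
With the tool pointing down it reaches from about 0.35 to 0.925 m from the base axis. Payload 6.4 kg.
Tool frame: the origin (TCP) lies at the very end of the fingers, on their centre line; the grasp point (between the pads) lies 19 mm behind it (bot.tcp_to_grasp is the distance from the TCP to the grasp point, in m); y points along the fingers, z is the direction in which the jaws open and shut, and the axes are right-handed (so a half turn about y gives the same grasp; the last joint's range is limited). The gripper opens to 85 mm and grips with 20 to 120 N. Pads are 22 mm wide; open, the fingers measure 114 mm over their backs; the gripper's body (76 mm by 85 mm) begins 54 mm behind the grasp point. The pads swing forward as they close: fully open they stand 13 mm farther back than shut.
Start: joints at [-1.479, 0.245, 1.558, -0, 1.339, -0.174], TCP at [0.171, -0.627, 0.205] pointing down, gripper open.
Joint ranges: [-3.13, 3.13], [-1.02, 2.26], [0.13, 2.54], [-0.95, 4.09], [0.21, 2.88], [-2.74, 2.74]. Speed limits (rad/s): [2.57, 2.57, 3.14, 3.14, 3.14, 3.14].

INTERFACE

Orientations are given as a unit quaternion [x, y, z, w].
In Python, from plant import monitor, vision, job, bot gives the robot as it stands.
- The arm moves only by the tool send_rows, never from a script. Its argument "plan" is a list of rows, each an object of numbers: "tx", "ty", "tz": the shift along the tool's x, y, z in mm; "yaw": the turn about the tool's y in rad; "grip": the opening, from 0 (shut) to 1 (fully open). In form: [{"tx": .., "ty": .., "tz": .., "yaw": .., "grip": ..}, ...]. A call has 1 to 5 rows; each row shifts and turns the commanded pose from where the row before left it, along the tool's axes as they then stand; what a row does not reach is not made up. A row lasts 1/12 s, in which the tool goes at most 41.7 mm and 7.16 degrees, less where a joint would pass 70% of its speed; a pose out of reach is approached as far as the arm can. A call is refused whole if a number of a shift passes 41.7 or a number of a turn 0.125, either way. A call with a gripper value outside its range is refused whole. The fingers move at their own pace and stop on an object; the grip force is fixed at half the most. Time passes only in rows, so rows that do not move let the fingers close. It gives the time, the measured TCP pose, the force and the opening at its end, in the units of the state.
- monitor.get_state(): the state, without advancing time (a new reading comes with each control period).
- vision.camera(name): name is "scene" or "side" or "wrist"; returns the picture (420x560x3 uint8, red, green, blue); there is no depth.
- vision.camera_params(name): a dict with "fx", "fy", "cx", "cy" (pixels), "extrinsics" (4x4, takes a point from camera to world coordinates). Camera axes: x right, y down, z forward; pixel columns grow to the right and rows downward; lengths in m; the calibration is good to about 2 mm. A picture is of the moment at which its call begins: read the wrist's pose just before it. camera_params takes no time and is no camera call; for the wrist camera it gives the pose at the moment of the call.
- job.close_job(): hands the job in, once; it reports no verdict.
The state is a dict: "clock": time; "joints": joint angles; "joint_velocities": joint speeds; "joint_torque": joint torques, N m; "eef_pos": TCP position; "tcp_rot": TCP orientation; "contact_force": force on the tool from outside, world axes, zero at the start; "ft_torque": the same for the moment, N m; "finger_gap": finger opening in m.
Only numpy, scipy, OpenCV 4.12 (cv2) and the standard library are available. Lean on these libraries where they do the work, as an engineer would, in place of code of your own. Each camera call takes 0.05 s, during which the arm holds its last target. There are 200 camera calls.

## Working session

There is one attempt and no reset: what is moved stays moved. The work goes in short steps, Python scripts to look and compute and a tool call to move; the robot and the scene stay as the last step left them, time stands still between calls to the robot, and variables do not carry over. Pictures are saved under pics/ and viewed, about 8 in all and at most 12, crops included, and the job is handed in when it is done.

Besides the shell and the picture viewer there is one more tool, called after ">>>" as a command line: name --argument value ..., lists and objects as JSON in quotes. send_rows: Moves the arm, as the interface text tells. Its arguments: {"type":"object","properties":{"plan":{"type":"array","items":{"type":"object","properties":{"tx":{"type":"number"},"ty":{"type":"number"},"tz":{"type":"number"},"yaw":{"type":"number"},"grip":{"type":"number"}}}}},"required":["plan"]}

```bash
mkdir -p pics; ls; python3 - <<'E'
from plant import monitor, vision, job, bot
import cv2, numpy as np
s=monitor.get_state(); print({k:np.round(v,3).tolist() for k,v in s.items()})
for n in("scene","side"):
    cv2.imwrite(f"pics/{n}0.png",cv2.resize(vision.camera(n)[:,:,::-1],None,fx=1.42,fy=1.42,interpolation=cv2.INTER_CUBIC))
    p=vision.camera_params(n);print(n,p['fx'],p['fy'],p['cx'],p['cy'],np.round(p['extrinsics'],3).tolist())
p=vision.camera_params('wrist');print(p['fx'],np.round(p['extrinsics'],3).tolist())
E
```

```text
pics
{'clock': 0.0, 'joints': [-1.479, 0.246, 1.559, -0.0, 1.339, -0.174], 'joint_velocities': [-0.001, -0.0, -0.001, -0.001, 0.001, -0.001], 'joint_torque': [0.002, -42.95, -32.613, -0.0, 0.005, -0.0], 'eef_pos': [0.171, -0.627, 0.204], 'tcp_rot': [-0.094, 0.702, -0.7, 0.094], 'contact_force': [-0.149, 0.436, 0.282], 'ft_torque': [-0.054, -0.013, -0.019], 'finger_gap': 0.085}
scene 454.77975670339066 454.77975670339066 274.19521938952073 195.56281319806487 [[0.672, 0.58, -0.461, 1.03], [0.741, -0.519, 0.427, -0.498], [0.009, -0.628, -0.778, 0.911], [0.0, 0.0, 0.0, 1.0]]
side 415.59766123110734 415.59766123110734 274.9070795962721 205.1196303798063 [[-0.989, -0.093, 0.115, 0.487], [-0.147, 0.652, -0.744, 0.591], [-0.006, -0.752, -0.659, 0.669], [0.0, 0.0, 0.0, 1.0]]
334.4140052764844 [[0.264, -0.911, -0.316, 0.252], [-0.965, -0.25, -0.084, -0.605], [-0.002, 0.327, -0.945, 0.374], [0.0, 0.0, 0.0, 1.0]]
```

View pics/scene0.png

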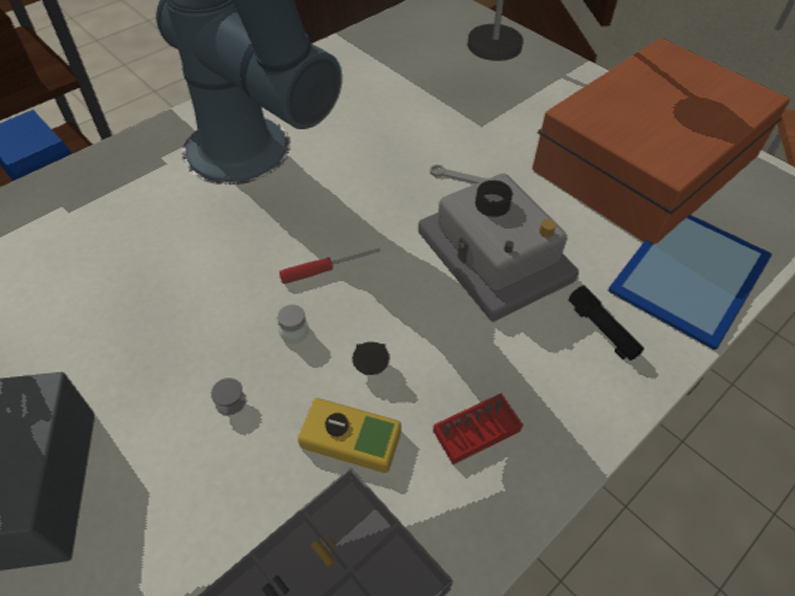

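View pics/side0.png

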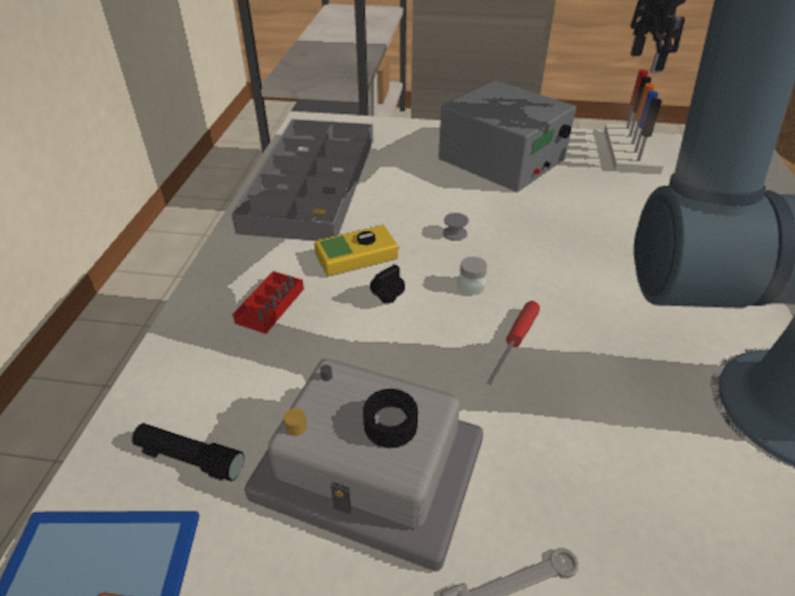

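The scene view shows the cap at (371,357), the neck rim at (494,192), the jar at (292,322), the spool at (228,396) and the meter at (350,435). In the side view the cap is at (388,285) and the rim at (390,415). I'll triangulate these and zoom in on the cap.

```bash
cat > h.py <<'E'
from plant import monitor, vision, job, bot
import cv2, numpy as np
from scipy.spatial.transform import Rotation as R
def ray(n,u,v,p=None):
    p=p or vision.camera_params(n);E=np.array(p['extrinsics'])
    return E[:3,3],E[:3,:3]@np.array([(u-p['cx'])/p['fx'],(v-p['cy'])/p['fy'],1])
def atz(n,u,v,z,p=None):
    o,d=ray(n,u,v,p);return o+d*(z-o[2])/d[2]
def proj(n,P,p=None):
    p=p or vision.camera_params(n);q=np.linalg.inv(np.array(p['extrinsics']))@np.append(P,1)
    return np.array([p['fx']*q[0]/q[2]+p['cx'],p['fy']*q[1]/q[2]+p['cy']])
def st():
    s=monitor.get_state();M=R.from_quat(s['tcp_rot']).as_matrix()
    return s,np.array(s['eef_pos']),M
def go(P,zdir=None):
    s,e,M=st();print('tool delta mm',np.round(M.T@(np.array(P)-e)*1000,1), 'R cols',np.round(M.T,3).tolist(),'eef',np.round(e,4))
    if zdir is not None:
        z=M.T@np.append(zdir,0);a=np.arctan2(z[0],z[2]);a=(a+np.pi/2)%np.pi-np.pi/2;print('yaw',a,'j6',s['joints'][5])
E
python3 - <<'E'
from h import *
k=1.42
print('neck',atz('scene',494/k,192/k,.14),atz('side',390/k,414/k,.14))
print('cap',atz('scene',371/k,358/k,.032),atz('side',388/k,285/k,.032))
print('jar',atz('scene',292/k,313/k,.05),'spool',atz('scene',228/k,386/k,.034),'meter',atz('scene',352/k,425/k,.034))
a=vision.camera('scene')[215:285,225:295,::-1];b=vision.camera('side')[170:240,240:310,::-1]
cv2.imwrite('pics/c.png',np.hstack([cv2.resize(x,(400,400),interpolation=cv2.INTER_CUBIC) for x in(a,b)])*1)
c=atz('scene',371/k,358/k,.032);go([c[0],c[1],.2])
E
```

```text
neck [0.55280931 0.18747293 0.14      ] [0.54940118 0.19691891 0.14      ]
cap [ 0.61120502 -0.14703947  0.032     ] [ 0.6042092  -0.14271795  0.032     ]
jar [ 0.46850255 -0.19378755  0.05      ] spool [ 0.50344425 -0.34403073  0.034     ] meter [ 0.6802314  -0.24461525  0.034     ]
tool delta mm [-551.     5.2 -347.2] R cols [[-0.965, -0.263, -0.0], [-0.0, 0.001, -1.0], [0.263, -0.965, -0.001]] eef [ 0.1707 -0.6268  0.2047]
```

View pics/c.png

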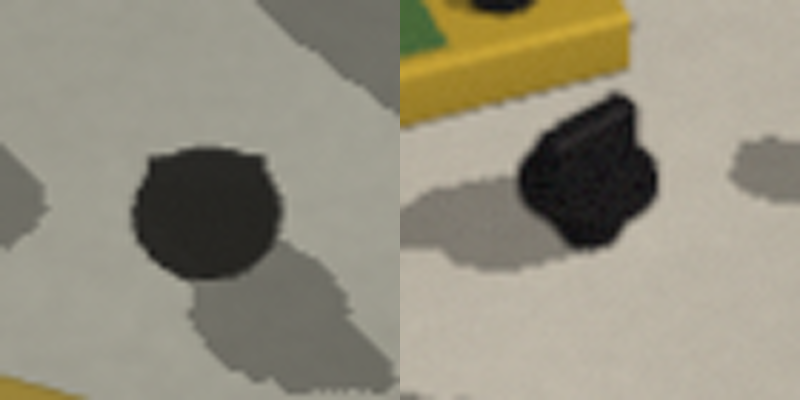

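The scene view puts the bar's top edge at crop rows 157, roughly parallel to the camera's x axis. That gives a bar direction of about 48° in the world. The cap is near (0.608, -0.145) and the neck near (0.551, 0.192). Next I'll move above the cap.

>>> send_rows --plan '[{"tx": -35, "tz": -22}, {"tx": -35, "tz": -22}, {"tx": -35, "tz": -22}, {"tx": -35, "tz": -22}, {"tx": -35, "tz": -22}]'

```text
invalid input
```

>>> send_rows --plan '[{"tx": -35, "tz": -22}, {"tx": -35, "tz": -22}, {"tx": -35, "tz": -22}, {"tx": -35, "tz": -22}, {"tx": -35, "tz": -22}]'

```text
invalid input
```

>>> send_rows --plan '[{"tx": -35, "tz": -22}, {"tx": -35, "tz": -22}, {"tx": -35, "tz": -22}, {"tx": -35, "tz": -22}, {"tx": -20, "tz": -15}]'

```text
invalid input
```

>>> send_rows --plan '[{"yaw": -0.12}, {"yaw": -0.12}, {"yaw": -0.12}, {"yaw": -0.12}, {"yaw": -0.08}]'

```text
invalid input
```

```bash
python3 - <<'E'
from h import *
s,e,M=st();print(s['clock'],s['joints'],s['contact_force'])
p=vision.camera_params('wrist')
cv2.imwrite('pics/w1.png',cv2.resize(vision.camera('wrist')[:,:,::-1],None,fx=1.42,fy=1.42))
import json;json.dump({k:np.array(v).tolist() for k,v in p.items()},open('p1.json','w'))
go([.608,-.145,.16],[-.74,.67])
E
```

```text
0.2 [-1.47911246e+00  2.45560723e-01  1.55856630e+00  1.53169927e-05
  1.33871365e+00 -1.74043138e-01] [ 0.45505001 -1.06154175 -0.1339467 ]
tool delta mm [-548.5   45.3 -350.1] R cols [[-0.965, -0.263, -0.0], [-0.0, 0.001, -1.0], [0.263, -0.965, -0.001]] eef [ 0.1707 -0.6269  0.2048]
yaw -0.5692376268062862 j6 -0.17407665311937903
```

View pics/w1.png

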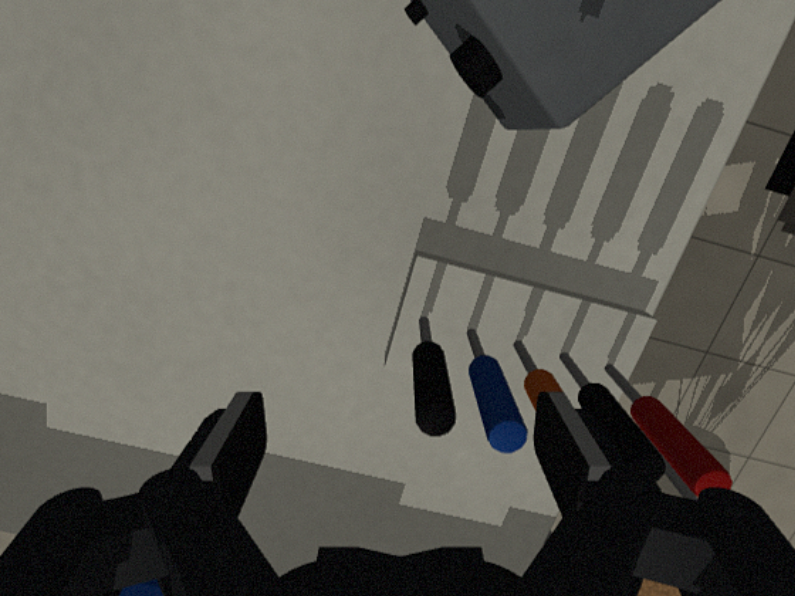

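Nothing moved because the rows need every key. The wrist view shows only the tool rack below. I'll resend with full rows and lift first.

>>> send_rows --plan '[{"tx": 0, "ty": -40, "tz": 0, "yaw": 0, "grip": 1}, {"tx": 0, "ty": -40, "tz": 0, "yaw": 0, "grip": 1}, {"tx": -25, "ty": -25, "tz": -15, "yaw": 0, "grip": 1}, {"tx": -35, "ty": 0, "tz": -22, "yaw": 0, "grip": 1}, {"tx": -35, "ty": 0, "tz": -22, "yaw": 0, "grip": 1}]'

```text
clock: 0.67
eef_pos: [0.2473, -0.5458, 0.3132]
tcp_rot: [0.093, -0.699, 0.703, -0.093]
contact_force: [1.3, -0.3, -0.0]
finger_gap: 0.0855
```

>>> send_rows --plan '[{"tx": -35, "ty": 0, "tz": -22, "yaw": 0, "grip": 1}, {"tx": -35, "ty": 0, "tz": -22, "yaw": 0, "grip": 1}, {"tx": -35, "ty": 0, "tz": -22, "yaw": 0, "grip": 1}, {"tx": -35, "ty": 0, "tz": -22, "yaw": 0, "grip": 1}, {"tx": -35, "ty": 0, "tz": -22, "yaw": 0, "grip": 1}]'

```text
clock: 1.08
eef_pos: [0.3878, -0.3914, 0.3104]
tcp_rot: [0.094, -0.701, 0.701, -0.094]
contact_force: [1.6, -0.2, 0.8]
finger_gap: 0.086
```

>>> send_rows --plan '[{"tx": -35, "ty": 0, "tz": -22, "yaw": 0, "grip": 1}, {"tx": -35, "ty": 0, "tz": -22, "yaw": 0, "grip": 1}, {"tx": -35, "ty": 0, "tz": -22, "yaw": 0, "grip": 1}, {"tx": -35, "ty": 0, "tz": -22, "yaw": 0, "grip": 1}, {"tx": -35, "ty": 0, "tz": -22, "yaw": 0, "grip": 1}]'

```text
clock: 1.5
eef_pos: [0.5279, -0.2392, 0.3105]
tcp_rot: [0.094, -0.701, 0.701, -0.094]
contact_force: [0.4, 0.2, -0.1]
finger_gap: 0.0857
```

>>> send_rows --plan '[{"tx": -35, "ty": 20, "tz": -22, "yaw": 0, "grip": 1}, {"tx": -35, "ty": 20, "tz": -22, "yaw": 0, "grip": 1}, {"tx": 0, "ty": 20, "tz": 0, "yaw": -0.12, "grip": 1}, {"tx": 0, "ty": 20, "tz": 0, "yaw": -0.12, "grip": 1}, {"tx": 0, "ty": 20, "tz": 0, "yaw": -0.12, "grip": 1}]'

```text
clock: 1.92
eef_pos: [0.578, -0.1849, 0.213]
tcp_rot: [-0.22, 0.672, -0.672, 0.22]
contact_force: [-0.3, 0.1, 0.4]
finger_gap: 0.085
```

>>> send_rows --plan '[{"tx": 0, "ty": 0, "tz": 0, "yaw": -0.12, "grip": 1}, {"tx": 0, "ty": 0, "tz": 0, "yaw": -0.08, "grip": 1}, {"tx": 0, "ty": 0, "tz": 0, "yaw": 0, "grip": 1}]'

```text
clock: 2.17
eef_pos: [0.5773, -0.1856, 0.2134]
tcp_rot: [-0.284, 0.648, -0.647, 0.284]
contact_force: [0.3, 0.4, -0.1]
finger_gap: 0.0854
```

```bash
cat >> h.py <<'E'
import json
def wrist(n):
    p=vision.camera_params('wrist')
    cv2.imwrite(f'pics/{n}.png',cv2.resize(vision.camera('wrist')[:,:,::-1],None,fx=1.42,fy=1.42))
    json.dump({k:np.array(v).tolist() for k,v in p.items()},open(n+'.json','w'))
E
python3 - <<'E'
from h import *
s,e,M=st();print(s['clock'],s['joints'],s['contact_force'])
wrist('w2')
go([.608,-.145,.16],[-.74,.67])
E
```

```text
2.1667 [-4.97835641e-01  1.38968220e-01  1.66493446e+00  7.87831866e-06
  1.33900833e+00  2.45735496e-01] [ 0.34360198  0.44175462 -0.14742107]
tool delta mm [-50.6  53.9  -5.4] R cols [[-0.679, -0.734, 0.0], [-0.0, 0.0, -1.0], [0.734, -0.679, -0.0]] eef [ 0.5776 -0.1858  0.2139]
yaw -0.010898584811247503 j6 0.2487643230229723
```

View pics/w2.png

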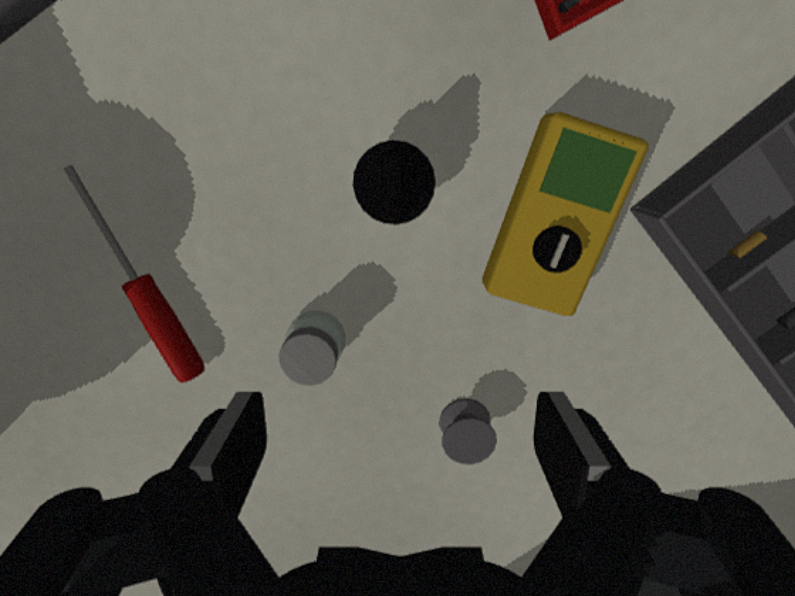

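The wrist view shows the cap disc at (394,182), with the meter, jar and spool well clear of the jaws. I'll stretch the contrast to find the bar.

```bash
python3 - <<'E'
from h import *
p=json.load(open('w2.json'))
im=cv2.imread('pics/w2.png');k=1.42
g=cv2.cvtColor(im,cv2.COLOR_BGR2GRAY);m=(g<40).astype(np.uint8);n,l,s,c=cv2.connectedComponentsWithStats(m)
i=l[182,394];print(s[i],c[i])
C=atz('wrist',c[i][0]/k,c[i][1]/k,.032,p);print('cap',C)
go([C[0],C[1],.16],[-.74,.67])
a=im[130:235,340:450].astype(float);a=cv2.GaussianBlur(a,(0,0),1.5)
print(a[30:80,30:80].min(),a[30:80,30:80].max())
a=np.clip((a-a[30:80,30:80].min())*255/25,0,255).astype(np.uint8)
cv2.imwrite('pics/w2c.png',cv2.resize(a,None,fx=5,fy=5))
E
```

```text
[ 353  140   82   84 5279] [393.71926501 181.74010229]
cap [ 0.6085503  -0.14561111  0.032     ]
tool delta mm [-50.5  53.9  -4.5] R cols [[-0.679, -0.734, 0.0], [-0.0, 0.0, -1.0], [0.734, -0.679, -0.0]] eef [ 0.5776 -0.1858  0.2139]
yaw -0.010898584811247503 j6 0.2487643230229723
3.5857439225959045 14.770867804064377
```

View pics/w2c.png

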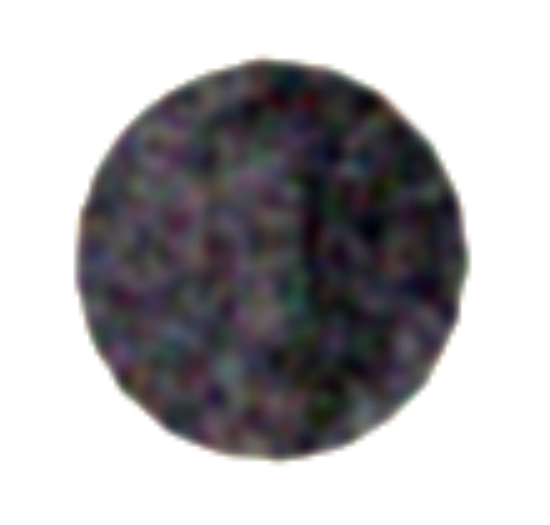

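```bash
python3 - <<'E'
from h import *
A=atz('scene',225+150/5.714,215+157/5.714,.062);B=atz('scene',225+264/5.714,215+157/5.714,.062)
d=B-A;print(A,B,np.linalg.norm(d),np.degrees(np.arctan2(d[1],d[0])),(A+B)/2)
for t in(42,48,54):
    q=[]
    for s in(-1,1):
        P=np.array([.6085,-.1456,.062])+.023*s*np.array([np.cos(np.radians(t)),np.sin(np.radians(t)),0])
        q.append((proj('side',P)-[240,170])*5.714+[400,0])
    print(t,np.round(q))
E
```

```text
[ 0.59193522 -0.15909435  0.062     ] [ 0.62143171 -0.12622012  0.062     ] 0.044167383983891174 48.09987379558027 [ 0.60668346 -0.14265723  0.062     ]
42 [[627.  94.]
 [532. 134.]]
48 [[623.  91.]
 [535. 137.]]
54 [[619.  88.]
 [539. 140.]]
```

The bar lies at 48.1°, is 44 mm long (46 expected), and both views agree. Now I'll descend and grip, with the TCP 5 mm above the flange.

>>> send_rows --plan '[{"tx": -25, "ty": 25, "tz": -2, "yaw": -0.015, "grip": 1}, {"tx": -25.5, "ty": 25, "tz": -2, "yaw": 0, "grip": 1}, {"tx": 0, "ty": 35, "tz": 0, "yaw": 0, "grip": 1}, {"tx": 0, "ty": 35, "tz": 0, "yaw": 0, "grip": 1}, {"tx": 0, "ty": 0, "tz": 0, "yaw": 0, "grip": 1}]'

```text
clock: 2.63
eef_pos: [0.6037, -0.1433, 0.0864]
tcp_rot: [-0.291, 0.649, -0.642, 0.285]
contact_force: [-0.4, 0.4, -1.8]
finger_gap: 0.0855
```

>>> send_rows --plan '[{"tx": 0, "ty": 20, "tz": 0, "yaw": 0, "grip": 1}, {"tx": 0, "ty": 20, "tz": 0, "yaw": 0, "grip": 1}, {"tx": 0, "ty": 17, "tz": 0, "yaw": 0, "grip": 1}, {"tx": 0, "ty": 0, "tz": 0, "yaw": 0, "grip": 1}]'

```text
clock: 2.97
eef_pos: [0.607, -0.1454, 0.0354]
tcp_rot: [-0.289, 0.647, -0.645, 0.287]
contact_force: [-0.6, -0.1, -0.9]
finger_gap: 0.0854
```

```bash
python3 - <<'E'
from h import *
s,e,M=st();print(s['clock'],s['contact_force'])
go([.6085,-.1456,.037],[-.744,.668])
E
```

```text
2.9667 [-0.55990695 -0.11921007 -0.94394896]
tool delta mm [-0.9 -1.6  1.2] R cols [[-0.668, -0.744, 0.001], [-0.004, 0.002, -1.0], [0.744, -0.668, -0.004]] eef [ 0.607  -0.1454  0.0354]
yaw -0.00020883304203245245 j6 0.31525768439187657
```

>>> send_rows --plan '[{"tx": -1, "ty": -1, "tz": 1, "yaw": 0, "grip": 0.5}, {"tx": 0, "ty": 0, "tz": 0, "yaw": 0, "grip": 0.3}, {"tx": 0, "ty": 0, "tz": 0, "yaw": 0, "grip": 0}, {"tx": 0, "ty": 0, "tz": 0, "yaw": 0, "grip": 0}, {"tx": 0, "ty": 0, "tz": 0, "yaw": 0, "grip": 0}]'

```text
clock: 3.38
eef_pos: [0.6107, -0.1461, 0.0394]
tcp_rot: [0.288, -0.645, 0.646, -0.289]
contact_force: [-0.3, -0.1, -0.7]
finger_gap: 0.0257
```

>>> send_rows --plan '[{"tx": 0, "ty": 0, "tz": 0, "yaw": 0, "grip": 0}, {"tx": 0, "ty": 0, "tz": 0, "yaw": 0, "grip": 0}, {"tx": 0, "ty": 0, "tz": 0, "yaw": 0, "grip": 0}, {"tx": 0, "ty": 0, "tz": 0, "yaw": 0, "grip": 0}, {"tx": 0, "ty": 0, "tz": 0, "yaw": 0, "grip": 0}]'

```text
clock: 3.8
eef_pos: [0.61, -0.1457, 0.038]
tcp_rot: [-0.289, 0.646, -0.645, 0.289]
contact_force: [0.1, -0.7, -0.9]
finger_gap: 0.0001
```

The gap closed to 0, so the grip missed. I'll look.

```bash
python3 - <<'E'
from h import *
a=vision.camera('scene')[180:320,180:350,::-1];b=vision.camera('side')[100:240,220:390,::-1]
cv2.imwrite('pics/m.png',np.hstack([cv2.resize(x,(400,330),interpolation=cv2.INTER_CUBIC) for x in(a,b)]))
E
```

```text
(no output)
```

View pics/m.png

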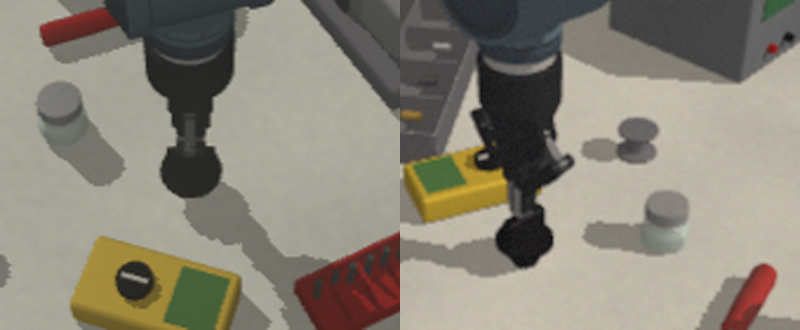

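The picture shows the fingers right on the cap, so the zero gap reading looks doubtful. I'll lift 20 mm to test it.

>>> send_rows --plan '[{"tx": 0, "ty": -5, "tz": 0, "yaw": 0, "grip": 0}, {"tx": 0, "ty": -10, "tz": 0, "yaw": 0, "grip": 0}, {"tx": 0, "ty": -10, "tz": 0, "yaw": 0, "grip": 0}, {"tx": 0, "ty": 0, "tz": 0, "yaw": 0, "grip": 0}]'

```text
clock: 4.23
eef_pos: [0.6121, -0.1466, 0.0666]
tcp_rot: [0.287, -0.644, 0.647, -0.29]
contact_force: [1.0, -0.2, 0.4]
finger_gap: 0.0002
```

```bash
python3 - <<'E'
from h import *
s,e,M=st();print(s['clock'],e,s['contact_force'],s['finger_gap'],s['ft_torque'])
o=[]
for n in('scene','side'):
    u,v=proj(n,[e[0],e[1],.05]).astype(int)
    a=vision.camera(n)[v-40:v+40,u-40:u+40,::-1].astype(float)
    o.append(cv2.resize(255*(np.clip(a/255,0,1)**.55),(400,400),interpolation=cv2.INTER_CUBIC)); print(n,u,v,proj(n,e))
cv2.imwrite('pics/m2.png',np.hstack(o))
E
```

```text
4.2333 [ 0.61211491 -0.14663852  0.06664194] [ 0.98743353 -0.20803985  0.4496096 ] 0.0002008540788708007 [-0.01230086  0.00717595  0.01710379]
scene 261 247 [261.46515569 243.88842519]
side 270 193 [269.98692394 187.90674046][ WARN:0@1.855] global loadsave.cpp:1063 imwrite_ Unsupported depth image for selected encoder is fallbacked to CV_8U.
```

View pics/m2.png

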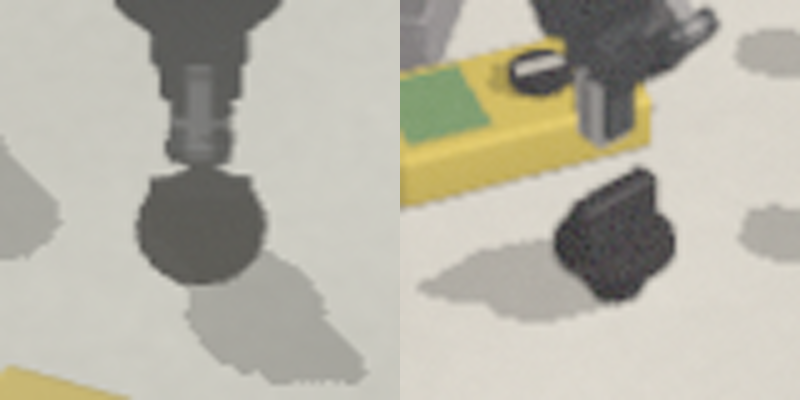

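The cap hasn't moved. Both views put the shut fingertips about 20 mm higher than the reported TCP, so they closed above the bar. I'll calibrate with a gentle touch of the shut tips on the bar's top, which is at a known 62 mm.

```bash
python3 - <<'E'
from plant import bot
print({k:getattr(bot,k) for k in dir(bot) if not k.startswith('_')})
E
```

```text
{'PlanningError': <class 'plant.PlanningError'>, 'tcp_to_grasp': 0.0187}
```

>>> send_rows --plan '[{"tx": 1, "ty": 12, "tz": 0, "yaw": 0, "grip": 0}, {"tx": 1, "ty": 12, "tz": 0, "yaw": 0, "grip": 0}, {"tx": 0, "ty": 1, "tz": 0, "yaw": 0, "grip": 0}, {"tx": 0, "ty": 1, "tz": 0, "yaw": 0, "grip": 0}, {"tx": 0, "ty": 0, "tz": 0, "yaw": 0, "grip": 0}]'

```text
clock: 4.75
eef_pos: [0.6083, -0.1473, 0.0362]
tcp_rot: [-0.289, 0.646, -0.645, 0.288]
contact_force: [-1.0, -0.1, 5.4]
finger_gap: 0.0
```

>>> send_rows --plan '[{"tx": 0, "ty": 1, "tz": 0, "yaw": 0, "grip": 0}, {"tx": 0, "ty": 1, "tz": 0, "yaw": 0, "grip": 0}, {"tx": 0, "ty": 0, "tz": 0, "yaw": 0, "grip": 0}]'

```text
clock: 5.0
eef_pos: [0.6096, -0.1479, 0.0363]
tcp_rot: [0.288, -0.645, 0.646, -0.289]
contact_force: [-2.1, 0.9, 13.6]
finger_gap: -0.0003
```

Contact came at a reported z of 36.3 mm, so the tips sit about 25.5 mm above the reported TCP. I'll grip again with a reported z of about 12.5 mm.

>>> send_rows --plan '[{"tx": 0, "ty": -12, "tz": 0, "yaw": 0, "grip": 0}, {"tx": 0, "ty": 0, "tz": 0, "yaw": 0, "grip": 1}, {"tx": 0, "ty": 0, "tz": 0, "yaw": 0, "grip": 1}, {"tx": 0, "ty": 0, "tz": 0, "yaw": 0, "grip": 1}, {"tx": 0, "ty": 0, "tz": 0, "yaw": 0, "grip": 1}]'

```text
clock: 5.42
eef_pos: [0.6079, -0.1469, 0.0459]
tcp_rot: [-0.289, 0.646, -0.645, 0.288]
contact_force: [-0.1, 0.1, 0.3]
finger_gap: 0.0479
```

>>> send_rows --plan '[{"tx": 0, "ty": 0, "tz": 0, "yaw": 0, "grip": 1}, {"tx": 0, "ty": 0, "tz": 0, "yaw": 0, "grip": 1}, {"tx": 0, "ty": 0, "tz": 0, "yaw": 0, "grip": 1}, {"tx": 0, "ty": 0, "tz": 0, "yaw": 0, "grip": 1}]'

```text
clock: 5.75
eef_pos: [0.6086, -0.1472, 0.047]
tcp_rot: [-0.289, 0.646, -0.645, 0.289]
contact_force: [-0.1, -0.5, 0.3]
finger_gap: 0.0852
```

```bash
python3 - <<'E'
from h import *
s,e,M=st();print(s['clock'],s['contact_force'],s['finger_gap'])
go([.6085,-.1456,.0125],[-.744,.668])
E
```

```text
5.75 [-0.14424656 -0.51184123  0.28769074] 0.08518462145155642
tool delta mm [-1.1 34.5 -1.2] R cols [[-0.667, -0.745, 0.0], [-0.0, 0.0, -1.0], [0.745, -0.667, -0.0]] eef [ 0.6086 -0.1472  0.047 ]
yaw 0.0016477756887516293 j6 0.31189124156553255
```

>>> send_rows --plan '[{"tx": -1, "ty": 14, "tz": -1, "yaw": 0, "grip": 1}, {"tx": 0, "ty": 14, "tz": 0, "yaw": 0, "grip": 1}, {"tx": 0, "ty": 6, "tz": 0, "yaw": 0, "grip": 1}, {"tx": 0, "ty": 0, "tz": 0, "yaw": 0, "grip": 0.4}, {"tx": 0, "ty": 0, "tz": 0, "yaw": 0, "grip": 0.3}]'

```text
clock: 6.17
eef_pos: [0.6078, -0.1455, 0.0117]
tcp_rot: [-0.289, 0.646, -0.645, 0.288]
contact_force: [0.9, 0.9, -0.5]
finger_gap: 0.0641
```

>>> send_rows --plan '[{"tx": 0, "ty": 0, "tz": 0, "yaw": 0, "grip": 0}, {"tx": 0, "ty": 0, "tz": 0, "yaw": 0, "grip": 0}, {"tx": 0, "ty": 0, "tz": 0, "yaw": 0, "grip": 0}, {"tx": 0, "ty": 0, "tz": 0, "yaw": 0, "grip": 0}, {"tx": 0, "ty": 0, "tz": 0, "yaw": 0, "grip": 0}]'

```text
clock: 6.58
eef_pos: [0.6091, -0.146, 0.0137]
tcp_rot: [0.288, -0.645, 0.646, -0.289]
contact_force: [-0.7, 0.4, 0.8]
finger_gap: 0.0127
```

The bar is gripped (gap 12.7 mm). I'll lift, then fit the neck silhouette in both fixed cameras.

>>> send_rows --plan '[{"tx": 0, "ty": -10, "tz": 0, "yaw": 0, "grip": 0}, {"tx": 0, "ty": -35, "tz": 0, "yaw": 0, "grip": 0}, {"tx": 0, "ty": -40, "tz": 0, "yaw": 0, "grip": 0}, {"tx": 0, "ty": -40, "tz": 0, "yaw": 0, "grip": 0}, {"tx": 0, "ty": -40, "tz": 0, "yaw": 0, "grip": 0}]'

```text
clock: 7.0
eef_pos: [0.6081, -0.1456, 0.1803]
tcp_rot: [-0.289, 0.646, -0.645, 0.289]
contact_force: [0.5, -0.9, -1.4]
finger_gap: 0.013
```

```bash
cat > neck.py <<'E'
from h import *
from scipy.optimize import minimize
t=np.linspace(0,2*np.pi,60)
def ring(c,r,z): return np.c_[c[0]+r*np.cos(t),c[1]+r*np.sin(t),0*t+z]
def mask(n,c,p,S=8):
    f=lambda P:np.array([proj(n,q,p) for q in P])
    m=np.zeros((420,560),np.uint8)
    out=np.vstack([f(ring(c,.031,.14)),f(ring(c,.031,.11))]).astype(np.float32)
    cv2.fillConvexPoly(m,np.round(cv2.convexHull(out)*16).astype(np.int32),1,shift=4,lineType=8)
    return m
def fit(n,c0,img,p):
    g=cv2.cvtColor(img,cv2.COLOR_RGB2GRAY)
    u,v=proj(n,[*c0,.125],p).astype(int);W=np.zeros_like(g);cv2.circle(W,(int(u),int(v)),34,1,-1)
    d=((g<45)&(W>0)).astype(np.uint8);d=cv2.morphologyEx(d,cv2.MORPH_OPEN,np.ones((3,3)))
    k,l,s,cc=cv2.connectedComponentsWithStats(d);i=1+np.argmax(s[1:,4]);d=(l==i).astype(np.uint8)
    cn,_=cv2.findContours(d,cv2.RETR_EXTERNAL,cv2.CHAIN_APPROX_NONE);d=np.zeros_like(d);cv2.fillPoly(d,[cv2.convexHull(np.vstack(cn))],1)
    cost=lambda c:float((mask(n,c,p)!=d).sum())
    r=minimize(cost,c0,method='Nelder-Mead',options=dict(initial_simplex=[c0,[c0[0]+.008,c0[1]],[c0[0],c0[1]+.008]],maxiter=80))
    return r.x,r.fun,d.sum()
if __name__=='__main__':
    s,e,M=st();print(s['clock'],s['finger_gap'],s['contact_force'])
    for n in('scene','side'):
        print(n,fit(n,[.551,.192],vision.camera(n),vision.camera_params(n)))
    go([.551,.192,.2])
E
python3 neck.py
```

```text
7.0 0.012988838929959707 [ 0.4885482  -0.87557218 -1.43395802]
scene (array([0.5518125 , 0.18953125]), np.float64(72.0), np.uint64(537))
side (array([0.55  , 0.1875]), np.float64(146.0), np.uint64(1322))
tool delta mm [-211.8  -14.9 -272.6] R cols [[-0.667, -0.745, -0.005], [0.015, -0.007, -1.0], [0.745, -0.667, 0.015]] eef [ 0.6132 -0.1477  0.1882]
```

>>> send_rows --plan '[{"tx": -19, "ty": -4, "tz": -33, "yaw": 0, "grip": 0}, {"tx": -19, "ty": -4, "tz": -33, "yaw": 0, "grip": 0}, {"tx": -19, "ty": -4, "tz": -33, "yaw": 0, "grip": 0}, {"tx": -19, "ty": -4, "tz": -33, "yaw": 0, "grip": 0}, {"tx": -19, "ty": 0, "tz": -33, "yaw": 0, "grip": 0}]'

```text
clock: 7.52
eef_pos: [0.5482, 0.0364, 0.1947]
tcp_rot: [0.288, -0.645, 0.646, -0.289]
contact_force: [1.1, 0.1, -0.9]
finger_gap: 0.013
```

>>> send_rows --plan '[{"tx": -19, "ty": 0, "tz": -33, "yaw": 0, "grip": 0}, {"tx": -19, "ty": 0, "tz": -33, "yaw": 0, "grip": 0}, {"tx": -17, "ty": 0, "tz": -34, "yaw": 0, "grip": 0}, {"tx": 0, "ty": 0, "tz": 0, "yaw": 0, "grip": 0}, {"tx": 0, "ty": 0, "tz": 0, "yaw": 0, "grip": 0}]'

```text
clock: 7.93
eef_pos: [0.51, 0.1443, 0.1938]
tcp_rot: [-0.29, 0.645, -0.645, 0.29]
contact_force: [0.2, -0.9, -1.0]
finger_gap: 0.0131
```

```bash
python3 - <<'E'
from h import *
s,e,M=st();print(s['clock'],s['finger_gap'],s['joints'])
wrist('w3');p=json.load(open('w3.json'))
print(proj('wrist',[.551,.1885,.14],p)*1.42)
go([.551,.1885,.2],[-.744,.668])
E
```

```text
7.9333 0.013088843402136572 [ 6.16834734e-02 -2.59670607e-02  1.87382741e+00 -1.65418951e-04
  1.29436547e+00  7.88127191e-01]
[401.79453471 187.32680797]
tool delta mm [-60.7  -6.1  -0.1] R cols [[-0.666, -0.746, 0.0], [-0.0, -0.0, -1.0], [0.746, -0.666, 0.0]] eef [0.5107 0.1431 0.1939]
yaw 0.003176000073472629 j6 0.7880405815181959
```

View pics/w3.png

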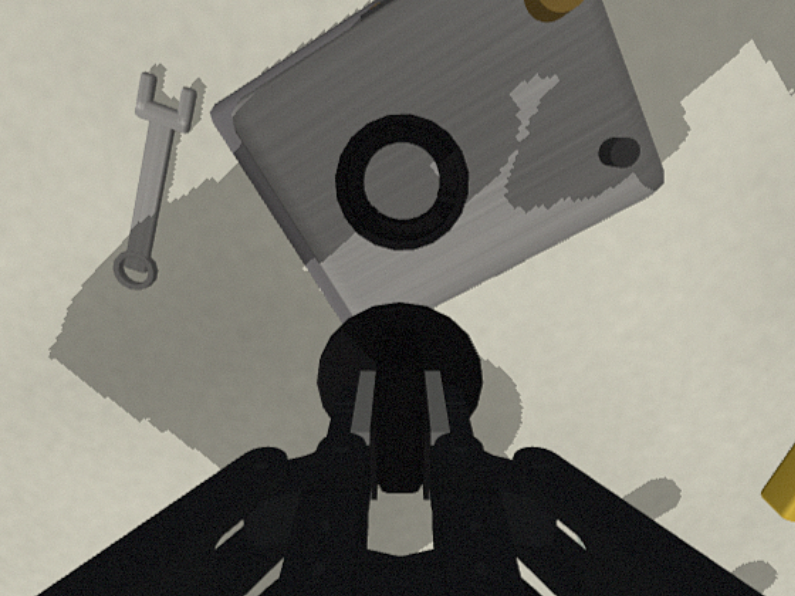

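The wrist view shows the neck ring centred near (401,182), about where predicted (402,187). The held flange is centred near (400,382) and upright. I'll refine both.

```bash
python3 - <<'E'
from neck import *
p=json.load(open('w3.json'));im=cv2.resize(cv2.imread('pics/w3.png')[:,:,::-1],(560,420),interpolation=cv2.INTER_AREA)
import neck
g=cv2.cvtColor(im,cv2.COLOR_RGB2GRAY)
# outer edge circle of rim: dark blob above row 260/1.42
d=(g<38).astype(np.uint8);d[190:]=0
k,l,s,cc=cv2.connectedComponentsWithStats(d);i=l[int(182/1.42),int(350/1.42)];d=(l==i).astype(np.uint8);print(s[i])
cn,_=cv2.findContours(d,cv2.RETR_EXTERNAL,cv2.CHAIN_APPROX_NONE);h=np.zeros_like(d);cv2.fillPoly(h,[cv2.convexHull(np.vstack(cn))],1)
c0=[.551,.1885];cost=lambda c:float((mask('wrist',c,p)!=h).sum())
r=minimize(cost,c0,method='Nelder-Mead',options=dict(initial_simplex=[c0,[.557,.1885],[.551,.195]]));print(r.x,r.fun,h.sum())
s_,e,M=st()
# flange: arc edge pts, upper half, dark below row 205; fit circle of flange (r=30, z top & bottom hull) -> xy,z
D=(g<38).astype(np.uint8);pts=[]
for u in range(228,336,4):
    col=np.where(D[200:290,u])[0]
    if len(col):pts.append([u,200+col[0]-.5])
pts=np.array(pts,float)
def res(q):
    out=[]
    P=np.vstack([np.array([proj('wrist',x,p) for x in ring(q[:2],.03,q[2]+dz)]) for dz in(0,.006)]).astype(np.float32)
    H=cv2.convexHull(P)
    return [cv2.pointPolygonTest(H,(float(a),float(b)),True) for a,b in pts]
from scipy.optimize import least_squares
q0=[e[0],e[1],e[2]+.013]
w=least_squares(res,q0,loss='soft_l1',diff_step=1e-3);print('flange fit',w.x,'expected',q0,np.abs(w.fun).mean(),np.abs(res(q0)).mean())
w2=least_squares(lambda q:res([*q,q0[2]]),q0[:2],loss='soft_l1',diff_step=1e-3);print('xy only',w2.x,np.abs(w2.fun).mean())
E
```

```text
[ 236   81   94   95 4583]
[0.55154053 0.18906573] 309.0 7033
flange fit [0.50826141 0.14209097 0.20534313] expected [np.float64(0.5106746075978845), np.float64(0.1431064184358193), np.float64(0.2069051777715757)] 0.26784557432035616 2.8901163119516204
xy only [0.50862267 0.14246419] 0.2913038827531948
```

Neck is at (0.5515, 0.1890), agreeing with the fixed cameras within 2 mm. Relative move is tx -63.6, tz +1.

>>> send_rows --plan '[{"tx": -30, "ty": 0, "tz": 1, "yaw": 0, "grip": 0}, {"tx": -33.6, "ty": 0, "tz": 0, "yaw": 0, "grip": 0}, {"tx": 0, "ty": 0, "tz": 0, "yaw": 0, "grip": 0}, {"tx": 0, "ty": 15, "tz": 0, "yaw": 0, "grip": 0}, {"tx": 0, "ty": 10, "tz": 0, "yaw": 0, "grip": 0}]'

```text
clock: 8.4
eef_pos: [0.5549, 0.1882, 0.1682]
tcp_rot: [0.288, -0.646, 0.646, -0.288]
contact_force: [-0.9, 0.1, -1.2]
finger_gap: 0.0129
```

```bash
python3 - <<'E'
from h import *
s,e,M=st();print(s['clock'],s['contact_force'],s['ft_torque'])
go([.5515+.0022,.189+.0007,.149],[-.744,.668])
E
```

```text
8.4 [-0.91247557  0.1494292  -1.17722711] [-0.03136908  0.06073269  0.01486125]
tool delta mm [-0.3 19.2 -1.9] R cols [[-0.668, -0.744, 0.001], [-0.0, -0.0, -1.0], [0.744, -0.668, -0.0]] eef [0.5549 0.1882 0.1682]
yaw 0.00013777739047782234 j6 0.8653840502062484
```

Descending slowly and watching the force.

>>> send_rows --plan '[{"tx": 0, "ty": 8, "tz": 0, "yaw": 0, "grip": 0}, {"tx": 0, "ty": 6, "tz": 0, "yaw": 0, "grip": 0}, {"tx": 0, "ty": 4, "tz": 0, "yaw": 0, "grip": 0}, {"tx": 0, "ty": 0, "tz": 0, "yaw": 0, "grip": 0}]'

```text
clock: 8.73
eef_pos: [0.5537, 0.1889, 0.1501]
tcp_rot: [-0.289, 0.646, -0.645, 0.288]
contact_force: [-0.1, -1.2, -1.4]
finger_gap: 0.0128
```

>>> send_rows --plan '[{"tx": 0, "ty": 2, "tz": 0, "yaw": 0, "grip": 0}, {"tx": 0, "ty": 2, "tz": 0, "yaw": 0, "grip": 0}, {"tx": 0, "ty": 1, "tz": 0, "yaw": 0, "grip": 0}, {"tx": 0, "ty": 0, "tz": 0, "yaw": 0, "grip": 0}]'

```text
clock: 9.07
eef_pos: [0.5543, 0.1894, 0.1462]
tcp_rot: [0.289, -0.646, 0.646, -0.289]
contact_force: [-0.2, -0.5, -0.7]
finger_gap: 0.0127
```

>>> send_rows --plan '[{"tx": 0, "ty": 1.5, "tz": 0, "yaw": 0, "grip": 0}, {"tx": 0, "ty": 1, "tz": 0, "yaw": 0, "grip": 0}, {"tx": 0, "ty": 1, "tz": 0, "yaw": 0, "grip": 0}, {"tx": 0, "ty": 0, "tz": 0, "yaw": 0, "grip": 0}]'

```text
clock: 9.4
eef_pos: [0.5542, 0.1895, 0.1424]
tcp_rot: [-0.289, 0.646, -0.645, 0.289]
contact_force: [0.2, 0.8, -1.0]
finger_gap: 0.0126
```

>>> send_rows --plan '[{"tx": 0, "ty": 1, "tz": 0, "yaw": 0, "grip": 0}, {"tx": 0, "ty": 1, "tz": 0, "yaw": 0, "grip": 0}, {"tx": 0, "ty": 0, "tz": 0, "yaw": 0, "grip": 0}]'

```text
clock: 9.65
eef_pos: [0.5542, 0.1896, 0.1409]
tcp_rot: [-0.289, 0.646, -0.645, 0.288]
contact_force: [-2.2, 0.7, 1.7]
finger_gap: 0.013
```

>>> send_rows --plan '[{"tx": 0, "ty": 0.7, "tz": 0, "yaw": 0, "grip": 0}, {"tx": 0, "ty": 0.5, "tz": 0, "yaw": 0, "grip": 0}, {"tx": 0, "ty": 0, "tz": 0, "yaw": 0, "grip": 0}]'

```text
clock: 9.9
eef_pos: [0.5543, 0.1897, 0.1407]
tcp_rot: [-0.289, 0.646, -0.645, 0.289]
contact_force: [-5.4, 0.3, 8.7]
finger_gap: 0.0129
```

>>> send_rows --plan '[{"tx": 0, "ty": 0.5, "tz": 0, "yaw": 0, "grip": 0}, {"tx": 0, "ty": 0, "tz": 0, "yaw": 0, "grip": 0}]'

```text
clock: 10.07
eef_pos: [0.5539, 0.1897, 0.1394]
tcp_rot: [-0.289, 0.646, -0.645, 0.288]
contact_force: [-3.0, 1.2, 0.7]
finger_gap: 0.0126
```

```bash
python3 - <<'E'
from h import *
s,e,M=st();print(s['clock'],s['contact_force'],s['ft_torque'],e,s['joints'][5])
E
```

```text
10.0667 [-2.97370485  1.24029398  0.73310788] [ 0.21424662  0.66243056 -0.03962347] [0.55390076 0.18966237 0.13937713] 0.8657975837716395
```

The cap sat slightly too far along +x and has slipped past the bore's edge. I'll centre it by 1 mm and continue.

>>> send_rows --plan '[{"tx": 0.7, "ty": 0, "tz": -0.7, "yaw": 0, "grip": 0}, {"tx": 0, "ty": 0, "tz": 0, "yaw": 0, "grip": 0}]'

```text
clock: 10.23
eef_pos: [0.5534, 0.1893, 0.1386]
tcp_rot: [0.288, -0.645, 0.646, -0.289]
contact_force: [0.2, 1.1, 0.5]
finger_gap: 0.0128
```

>>> send_rows --plan '[{"tx": 0, "ty": 0.7, "tz": 0, "yaw": 0, "grip": 0}, {"tx": 0, "ty": 0, "tz": 0, "yaw": 0, "grip": 0}]'

```text
clock: 10.4
eef_pos: [0.5535, 0.1893, 0.1385]
tcp_rot: [0.289, -0.646, 0.646, -0.289]
contact_force: [-1.9, 0.5, 2.6]
finger_gap: 0.0131
```

>>> send_rows --plan '[{"tx": 0, "ty": 0.7, "tz": 0, "yaw": 0, "grip": 0}, {"tx": 0, "ty": 0, "tz": 0, "yaw": 0, "grip": 0}]'

```text
clock: 10.57
eef_pos: [0.5536, 0.1894, 0.1383]
tcp_rot: [0.289, -0.645, 0.646, -0.289]
contact_force: [-3.9, 0.1, 5.7]
finger_gap: 0.0127
```

The lugs are on the lips (flange about 11 mm above the rim) at around 6 N. I'll centre slightly more, then turn anticlockwise (negative yaw) in small steps.

>>> send_rows --plan '[{"tx": 0.3, "ty": 0, "tz": -0.4, "yaw": 0, "grip": 0}, {"tx": 0, "ty": 0, "tz": 0, "yaw": 0, "grip": 0}]'

```text
clock: 10.73
eef_pos: [0.5534, 0.1894, 0.1383]
tcp_rot: [0.288, -0.645, 0.646, -0.289]
contact_force: [-1.8, -0.3, 5.2]
finger_gap: 0.0128
```

>>> send_rows --plan '[{"tx": 0, "ty": 0, "tz": 0, "yaw": -0.04, "grip": 0}, {"tx": 0, "ty": 0, "tz": 0, "yaw": -0.04, "grip": 0}, {"tx": 0, "ty": 0, "tz": 0, "yaw": -0.02, "grip": 0}]'

```text
clock: 10.98
eef_pos: [0.5534, 0.1893, 0.1383]
tcp_rot: [0.321, -0.63, 0.63, -0.321]
contact_force: [-2.0, -0.1, 6.2]
finger_gap: 0.0131
```

```bash
cat > q.py <<'E'
from h import *
s,e,M=st();print(s['clock'],'F',np.round(s['contact_force'],2),'Ftool',np.round(M.T@s['contact_force'],2),'T',np.round(s['ft_torque'],3),'eef',np.round(e,4),'psi',round(np.arctan2(M[1,2],M[0,2]),4))
E
python3 q.py
```

```text
10.9833 F [-1.96 -0.09  6.23] Ftool [ 1.22 -6.23 -1.53] T [ 0.025  0.486 -0.114] eef [0.5534 0.1893 0.1383] psi -0.6286
```

>>> send_rows --plan '[{"tx": 0, "ty": 0, "tz": 0, "yaw": -0.05, "grip": 0}, {"tx": 0, "ty": 0, "tz": 0, "yaw": -0.05, "grip": 0}, {"tx": 0, "ty": 0, "tz": 0, "yaw": -0.04, "grip": 0}]'

```text
clock: 11.23
eef_pos: [0.5531, 0.1892, 0.1383]
tcp_rot: [0.364, -0.606, 0.606, -0.364]
contact_force: [-3.2, -1.6, 7.4]
finger_gap: 0.0126
```

>>> send_rows --plan '[{"tx": 0.4, "ty": -0.2, "tz": -0.3, "yaw": -0.05, "grip": 0}, {"tx": 0, "ty": 0, "tz": 0, "yaw": -0.05, "grip": 0}, {"tx": 0, "ty": 0, "tz": 0, "yaw": -0.04, "grip": 0}]'

```text
clock: 11.48
eef_pos: [0.5527, 0.1889, 0.1383]
tcp_rot: [0.406, -0.579, 0.579, -0.406]
contact_force: [-2.8, -0.7, 5.2]
finger_gap: 0.0128
```

```bash
python3 q.py
```

```text
11.4833 F [-2.84 -0.7   5.22] Ftool [ 1.63 -5.22 -2.42] T [-0.116  0.504 -0.086] eef [0.5527 0.1889 0.1383] psi -0.3481
```

>>> send_rows --plan '[{"tx": 0.2, "ty": 0, "tz": -0.3, "yaw": -0.05, "grip": 0}, {"tx": 0, "ty": 0, "tz": 0, "yaw": -0.05, "grip": 0}, {"tx": 0, "ty": 0, "tz": 0, "yaw": -0.04, "grip": 0}]'

```text
clock: 11.73
eef_pos: [0.5525, 0.189, 0.1383]
tcp_rot: [0.445, -0.549, 0.549, -0.446]
contact_force: [-2.9, -0.4, 5.2]
finger_gap: 0.013
```

```bash
python3 q.py
```

```text
11.7333 F [-2.93 -0.37  5.16] Ftool [ 0.97 -5.16 -2.78] T [-0.042  0.436 -0.099] eef [0.5525 0.189  0.1383] psi -0.2081
```

>>> send_rows --plan '[{"tx": 0.2, "ty": 0, "tz": -0.4, "yaw": -0.05, "grip": 0}, {"tx": 0, "ty": 0, "tz": 0, "yaw": -0.05, "grip": 0}, {"tx": 0, "ty": 0, "tz": 0, "yaw": -0.04, "grip": 0}]'

```text
clock: 11.98
eef_pos: [0.5521, 0.1889, 0.1383]
tcp_rot: [0.482, -0.516, 0.517, -0.483]
contact_force: [-2.3, -0.1, 4.8]
finger_gap: 0.0127
```

```bash
python3 q.py
```

```text
11.9833 F [-2.35 -0.05  4.83] Ftool [ 0.21 -4.84 -2.34] T [-0.018  0.39  -0.054] eef [0.5521 0.1889 0.1383] psi -0.0681
```

>>> send_rows --plan '[{"tx": 0.1, "ty": 0, "tz": -0.3, "yaw": -0.05, "grip": 0}, {"tx": 0, "ty": 0, "tz": 0, "yaw": -0.05, "grip": 0}, {"tx": 0, "ty": 0, "tz": 0, "yaw": -0.04, "grip": 0}]'

```text
clock: 12.23
eef_pos: [0.5518, 0.1889, 0.1383]
tcp_rot: [-0.517, 0.481, -0.482, 0.518]
contact_force: [-2.3, 1.2, 4.5]
finger_gap: 0.0127
```

```bash
python3 q.py
```

```text
12.2333 F [-2.31  1.17  4.51] Ftool [-1.34 -4.51 -2.22] T [ 0.081  0.375 -0.087] eef [0.5518 0.1889 0.1383] psi 0.072
```

>>> send_rows --plan '[{"tx": -0.1, "ty": 0.1, "tz": -0.3, "yaw": -0.05, "grip": 0}, {"tx": 0, "ty": 0, "tz": 0, "yaw": -0.05, "grip": 0}, {"tx": 0, "ty": 0, "tz": 0, "yaw": -0.04, "grip": 0}]'

```text
clock: 12.48
eef_pos: [0.5515, 0.189, 0.1383]
tcp_rot: [-0.55, 0.444, -0.445, 0.55]
contact_force: [-2.5, -0.3, 4.6]
finger_gap: 0.0126
```

```bash
python3 q.py
```

```text
12.4833 F [-2.53 -0.27  4.55] Ftool [-0.27 -4.55 -2.53] T [ 0.012  0.482 -0.093] eef [0.5515 0.189  0.1383] psi 0.212
```

>>> send_rows --plan '[{"tx": 0, "ty": 0.1, "tz": -0.3, "yaw": -0.05, "grip": 0}, {"tx": 0, "ty": 0, "tz": 0, "yaw": -0.05, "grip": 0}, {"tx": 0, "ty": 0, "tz": 0, "yaw": -0.04, "grip": 0}]'

```text
clock: 12.73
eef_pos: [0.5511, 0.1891, 0.1374]
tcp_rot: [-0.579, 0.404, -0.405, 0.58]
contact_force: [1.2, 1.8, 1.1]
finger_gap: 0.0131
```

```bash
python3 q.py
```

```text
12.7333 F [1.24 1.8  1.14] Ftool [-1.26 -1.13  1.78] T [ 0.332 -0.06  -0.008] eef [0.5511 0.1891 0.1374] psi 0.3521
```

The force dropped and z sank, so the drop has begun at psi 0.35. I'll follow it down without turning.

>>> send_rows --plan '[{"tx": 0, "ty": 0.7, "tz": 0, "yaw": 0, "grip": 0}, {"tx": 0, "ty": 0.7, "tz": 0, "yaw": 0, "grip": 0}, {"tx": 0, "ty": 0, "tz": 0, "yaw": 0, "grip": 0}]'

```text
clock: 12.98
eef_pos: [0.551, 0.1891, 0.1358]
tcp_rot: [-0.579, 0.405, -0.406, 0.58]
contact_force: [1.2, 2.6, -1.6]
finger_gap: 0.013
```

```bash
python3 q.py
```

```text
12.9833 F [ 1.21  2.64 -1.57] Ftool [-2.07  1.58  2.04] T [ 0.41  -0.304 -0.03 ] eef [0.551  0.1891 0.1358] psi 0.349
```

>>> send_rows --plan '[{"tx": -0.3, "ty": 1, "tz": 0.3, "yaw": 0, "grip": 0}, {"tx": 0, "ty": 1, "tz": 0, "yaw": 0, "grip": 0}, {"tx": 0, "ty": 1, "tz": 0, "yaw": 0, "grip": 0}, {"tx": 0, "ty": 0, "tz": 0, "yaw": 0, "grip": 0}]'

```text
clock: 13.32
eef_pos: [0.5507, 0.1893, 0.1326]
tcp_rot: [0.579, -0.406, 0.405, -0.579]
contact_force: [1.4, 1.0, -1.2]
finger_gap: 0.013
```

```bash
python3 q.py
```

```text
13.3167 F [ 1.4   1.02 -1.25] Ftool [-0.48  1.25  1.66] T [ 0.25  -0.181 -0.084] eef [0.5507 0.1893 0.1326] psi 0.3498
```

>>> send_rows --plan '[{"tx": 0, "ty": 0.8, "tz": 0.2, "yaw": 0, "grip": 0}, {"tx": 0, "ty": 0.7, "tz": 0, "yaw": 0, "grip": 0}, {"tx": 0, "ty": 0, "tz": 0, "yaw": 0, "grip": 0}]'

```text
clock: 13.57
eef_pos: [0.551, 0.1893, 0.1316]
tcp_rot: [0.58, -0.405, 0.405, -0.579]
contact_force: [0.6, 0.2, -0.1]
finger_gap: 0.0127
```

```bash
python3 q.py
```

```text
13.5667 F [ 0.65  0.21 -0.09] Ftool [0.03 0.09 0.68] T [ 0.213 -0.01   0.011] eef [0.551  0.1893 0.1316] psi 0.35
```

>>> send_rows --plan '[{"tx": 0, "ty": 0.6, "tz": 0, "yaw": 0, "grip": 0}, {"tx": 0, "ty": 0, "tz": 0, "yaw": 0, "grip": 0}]'

```text
clock: 13.73
eef_pos: [0.5511, 0.1893, 0.1315]
tcp_rot: [0.58, -0.405, 0.405, -0.579]
contact_force: [-1.7, 0.2, 3.8]
finger_gap: 0.0129
```

```bash
python3 q.py
```

```text
13.7333 F [-1.72  0.16  3.81] Ftool [-0.74 -3.81 -1.56] T [0.068 0.346 0.005] eef [0.5511 0.1893 0.1315] psi 0.3501
```

It seated at 131.5 mm, a 6.8 mm drop where 7 was expected, so it is in the thread start. Now I'll screw clockwise (positive yaw), sinking about 5 mm per rad.

>>> send_rows --plan '[{"tx": 0, "ty": 0, "tz": 0, "yaw": 0.05, "grip": 0}, {"tx": 0, "ty": 0.25, "tz": 0, "yaw": 0.05, "grip": 0}, {"tx": 0, "ty": 0.25, "tz": 0, "yaw": 0.05, "grip": 0}]'

```text
clock: 13.98
eef_pos: [0.5518, 0.1895, 0.1315]
tcp_rot: [-0.546, 0.448, -0.449, 0.547]
contact_force: [0.1, 0.6, 4.8]
finger_gap: 0.0129
```

```bash
python3 q.py
```

```text
13.9833 F [0.11 0.56 4.82] Ftool [-0.53 -4.81  0.22] T [ 0.179 -0.002  0.076] eef [0.5518 0.1895 0.1315] psi 0.1978
```

>>> send_rows --plan '[{"tx": 0, "ty": 0, "tz": 0.1, "yaw": 0.05, "grip": 0}, {"tx": 0, "ty": 0.2, "tz": 0, "yaw": 0.05, "grip": 0}, {"tx": 0, "ty": 0.2, "tz": 0, "yaw": 0.05, "grip": 0}]'

```text
clock: 14.23
eef_pos: [0.5526, 0.1894, 0.1313]
tcp_rot: [-0.511, 0.487, -0.489, 0.513]
contact_force: [1.3, 0.9, 4.3]
finger_gap: 0.0128
```

```bash
python3 q.py
```

```text
14.2333 F [1.29 0.9  4.28] Ftool [-0.84 -4.28  1.34] T [ 0.052 -0.247  0.028] eef [0.5526 0.1894 0.1313] psi 0.0477
```

>>> send_rows --plan '[{"tx": 0, "ty": 0.2, "tz": 0.2, "yaw": 0.05, "grip": 0}, {"tx": 0, "ty": 0.2, "tz": 0, "yaw": 0.05, "grip": 0}, {"tx": 0, "ty": 0.2, "tz": 0, "yaw": 0.05, "grip": 0}]'

```text
clock: 14.48
eef_pos: [0.5528, 0.1894, 0.1307]
tcp_rot: [0.473, -0.524, 0.526, -0.475]
contact_force: [2.0, 0.7, 3.7]
finger_gap: 0.0125
```

```bash
python3 q.py
```

```text
14.4833 F [2.03 0.68 3.72] Ftool [-0.88 -3.72  1.96] T [ 0.107 -0.287  0.064] eef [0.5528 0.1894 0.1307] psi -0.1023
```

>>> send_rows --plan '[{"tx": -0.1, "ty": 0.25, "tz": 0.3, "yaw": 0.05, "grip": 0}, {"tx": 0, "ty": 0.25, "tz": 0, "yaw": 0.05, "grip": 0}, {"tx": 0, "ty": 0.25, "tz": 0, "yaw": 0.05, "grip": 0}]'

```text
clock: 14.73
eef_pos: [0.5531, 0.1896, 0.13]
tcp_rot: [0.432, -0.558, 0.56, -0.434]
contact_force: [1.6, 0.1, 4.5]
finger_gap: 0.0127
```

```bash
python3 q.py
```

```text
14.7333 F [1.58 0.12 4.51] Ftool [-0.51 -4.5   1.51] T [ 0.061 -0.261  0.006] eef [0.5531 0.1896 0.13  ] psi -0.2523
```

>>> send_rows --plan '[{"tx": -0.1, "ty": 0.25, "tz": 0.2, "yaw": 0.05, "grip": 0}, {"tx": 0, "ty": 0.25, "tz": 0, "yaw": 0.05, "grip": 0}, {"tx": 0, "ty": 0.25, "tz": 0, "yaw": 0.05, "grip": 0}]'

```text
clock: 14.98
eef_pos: [0.5534, 0.1897, 0.1294]
tcp_rot: [0.389, -0.589, 0.59, -0.391]
contact_force: [0.3, 1.2, 4.4]
finger_gap: 0.0129
```

```bash
python3 q.py
```

```text
14.9833 F [0.33 1.18 4.4 ] Ftool [-1.22 -4.4  -0.14] T [ 0.118 -0.144  0.083] eef [0.5534 0.1897 0.1294] psi -0.4022
```

>>> send_rows --plan '[{"tx": -0.2, "ty": 0.25, "tz": 0, "yaw": 0.05, "grip": 0}, {"tx": 0, "ty": 0.25, "tz": 0, "yaw": 0.05, "grip": 0}, {"tx": 0, "ty": 0.25, "tz": 0, "yaw": 0.05, "grip": 0}]'

```text
clock: 15.23
eef_pos: [0.5534, 0.1897, 0.1285]
tcp_rot: [0.344, -0.617, 0.618, -0.346]
contact_force: [1.6, -0.3, 4.6]
finger_gap: 0.0128
```

```bash
python3 q.py
```

```text
15.2333 F [ 1.6  -0.33  4.63] Ftool [-0.57 -4.63  1.55] T [ 0.042 -0.16   0.058] eef [0.5534 0.1897 0.1285] psi -0.5522
```

>>> send_rows --plan '[{"tx": 0, "ty": 0.25, "tz": 0.1, "yaw": 0.04, "grip": 0}, {"tx": 0, "ty": 0.2, "tz": 0, "yaw": 0.04, "grip": 0}, {"tx": 0, "ty": 0, "tz": 0, "yaw": 0, "grip": 0}]'

```text
clock: 15.48
eef_pos: [0.5534, 0.1897, 0.1281]
tcp_rot: [0.319, -0.63, 0.631, -0.321]
contact_force: [1.3, 1.2, 4.3]
finger_gap: 0.0129
```

```bash
python3 q.py
```

```text
15.4833 F [1.33 1.22 4.3 ] Ftool [-1.78 -4.3   0.36] T [ 0.07  -0.239  0.117] eef [0.5534 0.1897 0.1281] psi -0.6304
```

>>> send_rows --plan '[{"tx": 0, "ty": 0.25, "tz": 0, "yaw": 0.04, "grip": 0}, {"tx": 0, "ty": 0.2, "tz": 0, "yaw": 0.04, "grip": 0}, {"tx": 0, "ty": 0, "tz": 0, "yaw": 0, "grip": 0}]'

```text
clock: 15.73
eef_pos: [0.5535, 0.1896, 0.1278]
tcp_rot: [0.294, -0.642, 0.643, -0.296]
contact_force: [0.9, 0.1, 5.9]
finger_gap: 0.0128
```

```bash
python3 q.py
```

```text
15.7333 F [0.9  0.13 5.88] Ftool [-0.7  -5.87  0.61] T [ 0.005 -0.191  0.11 ] eef [0.5535 0.1896 0.1278] psi -0.7099
```

>>> send_rows --plan '[{"tx": 0, "ty": 0, "tz": 0, "yaw": 0.03, "grip": 0}, {"tx": 0, "ty": 0, "tz": 0, "yaw": 0.03, "grip": 0}, {"tx": 0, "ty": 0, "tz": 0, "yaw": 0, "grip": 0}]'

```text
clock: 15.98
eef_pos: [0.5534, 0.1895, 0.1277]
tcp_rot: [0.275, -0.651, 0.652, -0.277]
contact_force: [1.5, 0.1, 6.7]
finger_gap: 0.0126
```

```bash
python3 q.py; python3 - <<'E'
from h import *
o=[]
for n in('scene','side'):
    u,v=proj(n,[.5515,.189,.145]).astype(int)
    a=vision.camera(n)[v-35:v+35,u-35:u+35,::-1].astype(float)
    o.append(cv2.resize(255*(a/255)**.5,(400,400),interpolation=cv2.INTER_CUBIC))
cv2.imwrite('pics/h.png',np.hstack(o).clip(0,255).astype(np.uint8))
E
```

```text
15.9833 F [1.54 0.05 6.69] Ftool [-1.12 -6.69  1.08] T [-0.05  -0.141 -0.054] eef [0.5534 0.1895 0.1277] psi -0.7698
```

View pics/h.png

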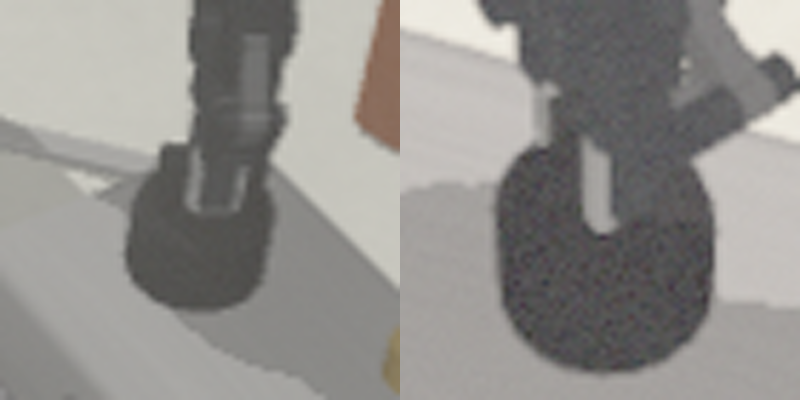

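The turn is at 1.12 rad and the sinking has nearly ended (127.7 mm, with about 127.3 expected for flush). I'll take one more gentle increment to see whether anything is left.

>>> send_rows --plan '[{"tx": 0, "ty": 0.2, "tz": 0, "yaw": 0.03, "grip": 0}, {"tx": 0, "ty": 0, "tz": 0, "yaw": 0.03, "grip": 0}, {"tx": 0, "ty": 0, "tz": 0, "yaw": 0, "grip": 0}]'

```text
clock: 16.33
eef_pos: [0.5534, 0.1895, 0.1277]
tcp_rot: [0.255, -0.659, 0.66, -0.257]
contact_force: [0.9, 0.2, 7.1]
finger_gap: 0.0128
```

```bash
python3 q.py
```

```text
16.3333 F [0.92 0.2  7.12] Ftool [-0.83 -7.12  0.49] T [-0.079 -0.135 -0.003] eef [0.5534 0.1895 0.1277] psi -0.8297
```

No further sinking over the last 0.12 rad, and force and torque are low, so the flange is on the rim. I'll take off the pressure, release, and lift straight up.

>>> send_rows --plan '[{"tx": 0, "ty": -0.7, "tz": 0, "yaw": 0, "grip": 0}, {"tx": 0, "ty": -0.5, "tz": 0, "yaw": 0, "grip": 0}, {"tx": 0, "ty": 0, "tz": 0, "yaw": 0, "grip": 0}]'

```text
clock: 16.58
eef_pos: [0.5526, 0.1895, 0.1277]
tcp_rot: [0.256, -0.659, 0.659, -0.257]
contact_force: [1.7, -0.3, 3.1]
finger_gap: 0.0125
```

```bash
python3 q.py
```

```text
16.5833 F [ 1.74 -0.32  3.14] Ftool [-1.07 -3.14  1.42] T [-0.166 -0.362 -0.005] eef [0.5526 0.1895 0.1277] psi -0.8294
```

>>> send_rows --plan '[{"tx": 0, "ty": -0.8, "tz": 0, "yaw": 0, "grip": 0}, {"tx": 0, "ty": -0.6, "tz": 0, "yaw": 0, "grip": 0}, {"tx": 0, "ty": 0, "tz": 0, "yaw": 0, "grip": 0}]'

```text
clock: 16.83
eef_pos: [0.5511, 0.1895, 0.1279]
tcp_rot: [-0.257, 0.659, -0.659, 0.255]
contact_force: [-0.4, -1.6, 0.1]
finger_gap: 0.0126
```

```bash
python3 q.py
```

```text
16.8333 F [-0.35 -1.61  0.13] Ftool [ 1.35 -0.13  0.95] T [-0.051  0.079 -0.023] eef [0.5511 0.1895 0.1279] psi -0.8299
```

>>> send_rows --plan '[{"tx": 0, "ty": 0, "tz": 0, "yaw": 0, "grip": 0.4}, {"tx": 0, "ty": 0, "tz": 0, "yaw": 0, "grip": 0.6}, {"tx": 0, "ty": 0, "tz": 0, "yaw": 0, "grip": 0.8}, {"tx": 0, "ty": 0, "tz": 0, "yaw": 0, "grip": 0.8}, {"tx": 0, "ty": 0, "tz": 0, "yaw": 0, "grip": 0.8}]'

```text
clock: 17.25
eef_pos: [0.552, 0.1897, 0.1287]
tcp_rot: [-0.256, 0.659, -0.659, 0.256]
contact_force: [0.1, 0.3, 0.3]
finger_gap: 0.0682
```

>>> send_rows --plan '[{"tx": 0, "ty": 0, "tz": 0, "yaw": 0, "grip": 0.8}, {"tx": 0, "ty": -10, "tz": 0, "yaw": 0, "grip": 0.8}, {"tx": 0, "ty": -25, "tz": 0, "yaw": 0, "grip": 0.8}, {"tx": 0, "ty": -25, "tz": 0, "yaw": 0, "grip": 0.8}, {"tx": 0, "ty": -20, "tz": 0, "yaw": 0, "grip": 0.8}]'

```text
clock: 17.67
eef_pos: [0.5526, 0.1897, 0.2114]
tcp_rot: [0.255, -0.659, 0.659, -0.257]
contact_force: [1.0, -1.2, 0.3]
finger_gap: 0.0686
```

>>> send_rows --plan '[{"tx": 30, "ty": -10, "tz": 0, "yaw": 0, "grip": 0.8}, {"tx": 35, "ty": 0, "tz": 0, "yaw": 0, "grip": 0.8}, {"tx": 0, "ty": 0, "tz": 0, "yaw": 0, "grip": 0.8}, {"tx": 0, "ty": 0, "tz": 0, "yaw": 0, "grip": 0.8}]'

```text
clock: 18.0
eef_pos: [0.5035, 0.1453, 0.2196]
tcp_rot: [0.255, -0.659, 0.659, -0.256]
contact_force: [0.0, -1.0, -0.3]
finger_gap: 0.0683
```

```bash
python3 q.py; python3 - <<'E'
from neck import *
o=[]
P=np.array([.5515,.189])
for n in('side','wrist'):
    p=vision.camera_params(n);im=vision.camera(n)
    u,v=proj(n,[*P,.15],p).astype(int);w=45 if n=='side' else 70
    u0=max(u-w,0);v0=max(v-w,0)
    a=im[v0:v0+2*w,u0:u0+2*w,::-1].astype(float)
    o.append(cv2.resize(255*(a/255)**.45,(400,400),interpolation=cv2.INTER_CUBIC))
cv2.imwrite('pics/f.png',np.hstack(o).clip(0,255).astype(np.uint8))
# silhouette fit of flange height, side+scene: neck r31 .11-.14 + flange r30 [.14+h,.146+h] + bar top
for n in('scene','side'):
    p=vision.camera_params(n);g=np.mean([cv2.cvtColor(vision.camera(n),cv2.COLOR_RGB2GRAY) for _ in range(4)],0)
    u,v=proj(n,[*P,.14],p).astype(int);W=np.zeros(g.shape,np.uint8);cv2.circle(W,(int(u),int(v)),34,1,-1)
    d=((g<45)&(W>0)).astype(np.uint8)
    for h in(0,.002,.004,.008):
        def m(c):
            z=np.zeros(g.shape,np.uint8);b=-.83-np.pi/2+.0;ax=np.array([np.cos(b),np.sin(b)]);ay=np.array([-ax[1],ax[0]])
            bar=np.array([[*(c+.023*i*ax+.007*j*ay),zz+h] for i in(-1,1) for j in(-1,1) for zz in(.146,.176)])
            for S in(np.vstack([ring(c,.031,.11),ring(c,.031,.14)]),np.vstack([ring(c,.03,.14+h),ring(c,.03,.146+h)]),bar):
                q=np.array([proj(n,x,p) for x in S]).astype(np.float32)
                cv2.fillConvexPoly(z,np.round(cv2.convexHull(q)*16).astype(np.int32),1,shift=4)
            return float((z!=d).sum())
        best=min((m(P+[i*.001,j*.001]),i,j) for i in range(-3,4) for j in range(-3,4))
        print(n,h,best,d.sum())
E
```

```text
18.0 F [ 0.05 -0.96 -0.28] Ftool [0.61 0.28 0.74] T [ 0.022  0.016 -0.036] eef [0.5035 0.1453 0.2196] psi -0.8313
scene 0 (107.0, 1, -2) 632
scene 0.002 (125.0, -1, 3) 632
scene 0.004 (141.0, 1, -3) 632
scene 0.008 (176.0, -1, 2) 632
side 0 (203.0, 0, -1) 1430
side 0.002 (236.0, 0, -1) 1430
side 0.004 (269.0, 0, -1) 1430
side 0.008 (339.0, 0, 0) 1430
```

View pics/f.png

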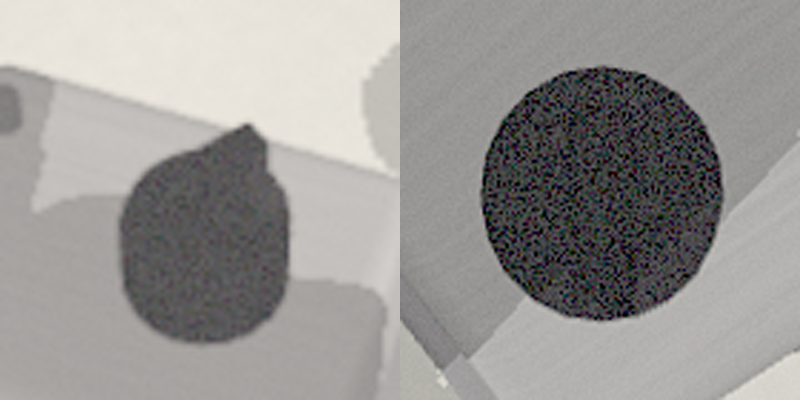

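The cap sits centred. Of the heights tried (0, 2, 4 and 8 mm), 0 fits both silhouettes best. The robot is clear with no contact force, so I'm handing in.

```bash
python3 -c "
from plant import job
print(job.close_job())"
```

```text
the job is handed in; nothing more can be done
None
```

The filler cap is screwed into the neck with its flange on the rim, the gripper has let go, and the job was handed in at 18 s of the 64 s.

- **Backing:** I turned the cap anticlockwise by about 1.08 rad at roughly 5 N. It then dropped 6.8 mm into the thread start; 7 mm was expected.
- **Screwing:** I turned it clockwise by 1.18 rad. It sank 3.8 mm (4 expected) and stayed there over the last 0.12 rad. The downward force stayed at or below about 7 N, and the wrist moment about the vertical axis read no more than about 0.12 N m.
- **First grasp missed:** The first grip closed above the bar because the real fingertips were about 25 mm higher than the reported TCP. I found the offset by touching the bar's top with the shut fingers, with about 14 N at most. The cap did not move, and the second grip held.

**Last checks:**
- **Height by image:** The side and scene silhouettes fit best with the flange flush, out of the four heights tried (0, 2, 4 and 8 mm). The match is rough, as everything there is black on black.
- **Height by tool:** The tool height readings leave it 0.2 to 0.4 mm short of flush, which I put down to measurement error.
- **Contact and bystanders:** The robot is clear of everything, with no contact force. I saw no contact with the jar, spool or meter, but did not measure them again at the end.

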